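Empty the cup of bag feet and hold it up

ROBOT

A 6-joint arm with a two-finger parallel gripper is mounted at the origin on the work surface. World frame = base frame: x ahead of the robot, y to its left, z up, the work surface at z = 0. Lengths are in m, angles in rad, forces in N, time in s.
With the tool pointing down it reaches from about 0.375 to 0.9 m from the base axis. Payload 3.1 kg.
Tool frame: the origin (TCP) lies where the fingers leave the gripper's body, on its centre line; the fingertips stand 70 mm ahead of it and the grasp point (between the pads) lies 51 mm ahead of it; z points along the fingers, y is the line along which they close (so a half turn about z gives the same grasp; the last joint's range is limited). The gripper opens to 87 mm and grips with 3 to 60 N. Pads are 19 mm wide; open, the fingers measure 117 mm over their backs; the gripper's body (75 mm by 190 mm) begins 51 mm behind the grasp point.
Start: joints at [1.107, 0.527, 1.433, -0, 1.181, -0.178], TCP at [0.176, 0.6, 0.292] pointing down, gripper open.
Joint ranges: [-3.08, 3.08], [-0.75, 2.2], [0.22, 2.44], [-1.43, 4.57], [0, 2.65], [-2.85, 2.85]. Speed limits (rad/s): [2.79, 2.79, 3.14, 3.14, 3.14, 3.14].

INTERFACE

Orientations are given as [roll, pitch, yaw] about the fixed x, y, z axes, in that order (R = Rz(yaw) Ry(pitch) Rx(roll)).
In Python, from workcell import get_obs, read_camera, finish_job gives the robot as it stands.
- The arm moves only by the tool jog_arm, never from a script. Its argument "rows" is a list of rows, each a list of 7 numbers: the shift along the tool's x, y, z scaled (see below), then the turn, a rotation vector about the tool's x, y, z scaled (see below), then the closure, from 0 (fully open) to 1 (shut). A call has exactly 5 rows; each row is the pose to reach, as a shift and turn from the pose commanded when the call began, along the tool's axes at that moment, turning the shorter way round; what a row does not reach only later rows make up. The controller multiplies each number of a shift by 50 cm and each number of a turn by pi rad. A row lasts 1/12 s, in which the tool goes at most 41.7 mm and 7.16 degrees, less where a joint would pass 70% of its speed; a pose out of reach is approached as far as the arm can. A call with a number of a shift or a turn outside -1 to 1 is refused whole. A call with a gripper value outside its range is refused whole. The fingers move at their own pace and stop on an object; "squeeze" is the grip in N (left out, the last holds). Time passes only in rows, so rows that repeat a pose let the fingers close, or fill a call up. It gives the time, the measured TCP pose, the force, the opening and the grip force at its end, in the units of the state.
- get_obs(): the state, without advancing time (a new reading comes with each control period).
- read_camera(name): name is "scene" or "top" or "wrist"; returns a dict with "image" (480x640x3 uint8, red, green, blue), "fx", "fy", "cx", "cy" (pixels), "cam_to_world" (4x4, takes a point from camera to world coordinates). Camera axes: x right, y up, looking along -z (the intrinsics and any distortion apply to the point x, -y, -z); pixel columns grow to the right and rows downward; lengths in m; the calibration is good to about 2 mm. A picture is of the moment at which its call begins. There is no depth.
- finish_job(): hands the job in; it is judged then, once.
The state is a dict: "clock": time; "joint_positions": joint angles; "dq": joint speeds; "joint_efforts": joint torques, N m; "tcp_pos": TCP position; "orientation": TCP orientation; "wrist_force": force on the tool from outside, world axes, zero at the start; "moment": the same for the moment, N m; "opening": finger opening in m; "gripper_force": force on a finger pad.
Only numpy, scipy, OpenCV 4.12 (cv2) and the standard library are available. Lean on these libraries where they do the work, as an engineer would, in place of code of your own. Each camera call takes 0.05 s, during which the arm holds its last target. There are 200 camera calls.

TASK

Lift the open metal cup of brass bag feet upright off the bench, tip it over the white tray so that all four feet end up in the tray, then turn the cup upright again. Finish still holding the cup in the gripper: level, still, its bottom at least 12 cm above the bench, touching nothing but the fingers; do not put it down or let go. Leave the jar, the bottle and the screwdriver where they are.

Things in the scene. Friction and masses are not known exactly. Their poses are not given: they have to be found in the camera images.
- cup: Open tapered round cup of plain aluminium, no handle, loose on the bench: 72 mm tall, 52 mm outside diameter at the bottom, 68 mm at the rim (62 mm at 45 mm height), wall 3 mm, floor 4 mm, about 130 g. Origin at the centre of its underside; z points out of its mouth. It holds the four feet. It stands on the robot's left or right, with the tray on the other side.
- tray: White plastic open tray fixed to the bench: 230 mm along its x, 190 mm along its y, 42 mm high, walls and floor 4 mm. Origin at the centre of its underside, z up.
- foot0: A brass bag foot: a 17 mm ball on a small flat base 12 mm across, 18 mm tall, 16 g; rolls easily; origin at the centre of its flat base, z towards the ball. One of four alike, lying in the cup at the start.
- foot1: A brass bag foot: a 17 mm ball on a small flat base 12 mm across, 18 mm tall, 16 g; rolls easily; origin at the centre of its flat base, z towards the ball. One of four alike, lying in the cup at the start.
- foot2: A brass bag foot: a 17 mm ball on a small flat base 12 mm across, 18 mm tall, 16 g; rolls easily; origin at the centre of its flat base, z towards the ball. One of four alike, lying in the cup at the start.
- foot3: A brass bag foot: a 17 mm ball on a small flat base 12 mm across, 18 mm tall, 16 g; rolls easily; origin at the centre of its flat base, z towards the ball. One of four alike, lying in the cup at the start.
- jar: Bystander: closed glass jar with a copper cap, 60 mm diameter, 120 mm tall, standing; origin at the centre of its underside.
- bottle: Bystander: closed white plastic bottle, 54 mm diameter, 130 mm tall, standing; origin at the centre of its underside.
- driver: Bystander: wooden-handled screwdriver lying on the bench between the cup and the tray, about 200 mm long along its x, 26 mm high, handle towards the robot; origin under its middle.
Things that resemble listed ones, but are neither listed nor needed, are in the scene too. Of the things that look like the cup, take the one that is nearest to the robot's base at the start.

How it is judged:
On the way, in this order (a step that is already met when the one before it is completed fails the run):
1. the cup is lifted off the bench upright: bottom more than 30 mm up, within 0.5 rad of upright, the feet still in it (height (world z) of cup above 0.03 m and angle between cup's own z axis and vertical below 0.5 rad and contact force between cup and the fingers above 1 N and distance between each of foot0, foot1, foot2, foot3 and cup below 0.08 m), for 0.1 s.
2. the held cup is tipped more than 1 rad over the tray (angle between cup's own z axis and vertical above 1 rad and horizontal distance between cup and tray below 0.25 m and contact force between cup and the fingers above 1 N), for 0.05 s.
3. all four feet lie in the tray while the cup is still held (x of foot0 in the frame of tray between -0.112 and 0.112 m and y of foot0 in the frame of tray between -0.092 and 0.092 m and z of foot0 in the frame of tray between -0.005 and 0.035 m and x of foot1 in the frame of tray between -0.112 and 0.112 m and y of foot1 in the frame of tray between -0.092 and 0.092 m and z of foot1 in the frame of tray between -0.005 and 0.035 m and x of foot2 in the frame of tray between -0.112 and 0.112 m and y of foot2 in the frame of tray between -0.092 and 0.092 m and z of foot2 in the frame of tray between -0.005 and 0.035 m and x of foot3 in the frame of tray between -0.112 and 0.112 m and y of foot3 in the frame of tray between -0.092 and 0.092 m and z of foot3 in the frame of tray between -0.005 and 0.035 m and contact force between cup and the fingers above 1 N), for 0.2 s.
At the end, for the whole second after the job is handed in: All four feet rest inside the tray; the cup is held by the fingers alone, its underside at least 115 mm above the bench, within 0.15 rad (about 8 degrees) of upright, moving slower than 20 mm/s and 0.15 rad/s, touching no other thing (all of step 3 and linear speed of each of foot0, foot1, foot2, foot3 below 0.03 m/s and contact force between cup and tray below 0.05 N and contact force between cup and jar below 0.05 N and contact force between cup and bottle below 0.05 N and contact force between cup and driver below 0.05 N and contact force between cup and foot0 below 0.05 N and contact force between cup and foot1 below 0.05 N and contact force between cup and foot2 below 0.05 N and contact force between cup and foot3 below 0.05 N and height (world z) of cup above 0.115 m and angle between cup's own z axis and vertical below 0.15 rad and linear speed of cup below 0.02 m/s and angular speed of cup below 0.15 rad/s); the arm keeps its last pose, push and grip.
It fails at once if the jar is moved more than 30 mm (distance of jar from where it was at the start of the episode above 0.03 m).
It fails at once if the bottle is moved more than 30 mm (distance of bottle from where it was at the start of the episode above 0.03 m).
It fails at once if the screwdriver is moved more than 30 mm (distance of driver from where it was at the start of the episode above 0.03 m).
It also fails if it takes over 58 s, if anything falls off the work surface, if the arm or the gripper's body presses on something with over 40 N, if the wrist force passes 120 N, or if a joint passes its speed limit or range.

## Working session

There is one attempt and no reset: what is moved stays moved. The work goes in short steps, Python scripts to look and compute and a tool call to move; the robot and the scene stay as the last step left them, time stands still between calls to the robot, and variables do not carry over. Pictures are saved under pics/ and viewed, at most 10 in all, crops included, and the job is handed in when it is done.

Besides the shell and the picture viewer there is one more tool, called as name(argument=value, ...), one argument or row to a line, values as JSON. jog_arm: Moves the arm, as the interface text tells. Its arguments: {"type":"object","properties":{"rows":{"type":"array","items":{"type":"array","items":{"type":"number"}}},"squeeze":{"type":"number"}},"required":["rows"]}

```bash
mkdir -p pics; ls; python3 - <<'E'
from workcell import *
import cv2,pickle,numpy as np
print(get_obs())
d={n:read_camera(n) for n in("scene","top")}
pickle.dump(d,open('c0.pkl','wb'))
for n in d:
    cv2.imwrite(f'pics/{n}0.png',d[n]['image'][:,:,::-1]); print({k:v for k,v in d[n].items() if k!='image'})
E
```

```text
pics
{'clock': 0.0, 'joint_positions': array([ 1.10647458e+00,  5.28460196e-01,  1.43389667e+00, -1.27211282e-05,
        1.18139530e+00, -1.78518336e-01]), 'dq': array([ 0.00059343, -0.00077418, -0.00173547, -0.00126391,  0.00065461,
       -0.00083574]), 'joint_efforts': array([ 1.09496097e-03, -4.40046501e+01, -1.76591116e+01,  6.33851672e-02,
        5.82985603e-02, -1.61246617e-04]), 'tcp_pos': array([0.17592561, 0.59912223, 0.29127693]), 'orientation': array([-3.13946538e+00, -3.71895673e-04,  2.85579369e+00]), 'wrist_force': array([-5.77097823e-02,  6.42394992e-02,  9.15271936e-05]), 'moment': array([-0.00058223, -0.01466676, -0.01712155]), 'gripper_force': 0.0, 'opening': 0.08693015903233402}
{'fx': 489.7227329001435, 'fy': 489.7227329001435, 'cx': 312.74969434884446, 'cy': 238.65713495296546, 'cam_to_world': array([[-0.3462094 , -0.58768891,  0.73127341,  1.34748019],
       [ 0.93794095, -0.23356335,  0.25634925,  0.34347955],
       [ 0.02014506,  0.77464179,  0.63207932,  0.71510435],
       [ 0.        ,  0.        ,  0.        ,  1.        ]])}
{'fx': 574.7005733743887, 'fy': 574.7005733743887, 'cx': 312.6874771963193, 'cy': 244.32390413338175, 'cam_to_world': array([[ 0.00701975,  0.98403391, -0.17784261,  0.41374243],
       [-0.99987005,  0.00432608, -0.0155296 ,  0.04270236],
       [-0.0145123 ,  0.17792851,  0.9839364 ,  1.0172505 ],
       [ 0.        ,  0.        ,  0.        ,  1.        ]])}
```

View pics/scene0.png

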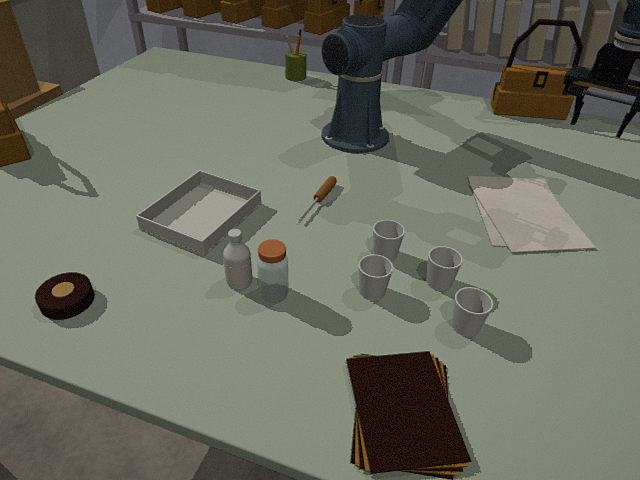

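View pics/top0.png

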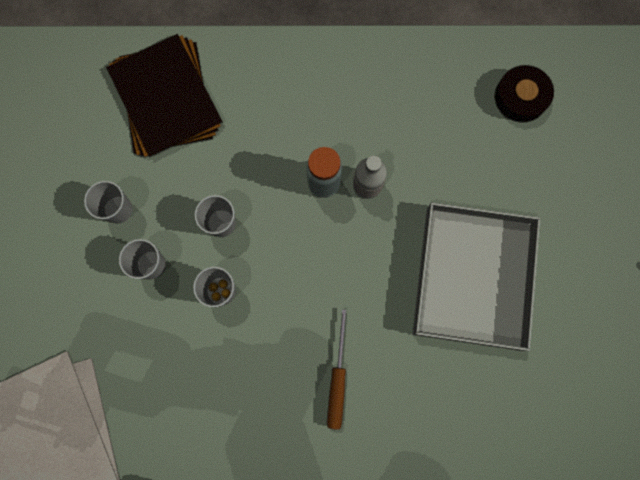

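The top view shows four cup look-alikes, at pixels (104,201), (142,259), (215,216) and (214,288). The last is lowest in the picture, so nearest the base, and it holds the brass feet, so it fits. The tray is at about (478,277), the screwdriver at (338,370), the jar at (324,172) and the bottle at (371,177). I'll confirm with a crop and measure.

```bash
cat > h.py <<'E'
import numpy as np,cv2,pickle
def ray(c,u,v,z):
    T=c['cam_to_world'];d=T[:3,:3]@np.array([(u-c['cx'])/c['fx'],-(v-c['cy'])/c['fy'],-1.])
    return T[:3,3]+d*(z-T[2,3])/d[2]
def proj(c,P):
    T=c['cam_to_world'];p=T[:3,:3].T@(np.array(P)-T[:3,3])
    return c['cx']-c['fx']*p[0]/p[2],c['cy']+c['fy']*p[1]/p[2]
E
python3 - <<'E'
from h import *
d=pickle.load(open('c0.pkl','rb'));c=d['top'];im=c['image']
g=cv2.cvtColor(im,cv2.COLOR_RGB2GRAY)
H=cv2.HoughCircles(cv2.resize(g[180:320,70:250],None,fx=4,fy=4,interpolation=cv2.INTER_CUBIC),cv2.HOUGH_GRADIENT,1.5,150,param1=120,param2=30,minRadius=68,maxRadius=95)
for x,y,r in H[0]:
    u,v=x/4+70,y/4+180; P=ray(c,u,v,.072); print('cup',u,v,r/4,P.round(4),'dist',np.hypot(*P[:2]).round(3), 'r',r/4/c['fx']*(1.017-.072))
for n,px,z in[('tray',[(430,205),(539,217),(528,350),(417,337)],.042),('jar',[(324,162)],.12),('bottle',[(373,162)],.13),('driver',[(344,312),(335,428)],.013)]:
    print(n,[ray(c,*p,z).round(3)[:2] for p in px])
a=cv2.resize(im[180:320,70:250],None,fx=3,fy=3,interpolation=cv2.INTER_CUBIC)
s=cv2.resize(d['scene']['image'][205:345,340:500],None,fx=3,fy=3)
out=np.zeros((840,540,3),np.uint8);out[:420]=a;out[420:,:480]=s
for P in H[0]: cv2.circle(out,(int(P[0]*.75),int(P[1]*.75)),int(P[2]*.75),(255,0,0),1)
cv2.imwrite('pics/crop.png',cv2.resize(out,(385,600))[:,:,::-1])
E
```

```text
cup 212.6875 286.3125 18.95 [0.5133 0.2225 0.072 ] dist 0.559 r 0.031160142
cup 213.8125 215.0625 18.9875 [0.6342 0.2252 0.072 ] dist 0.673 r 0.031221801
cup 103.1875 200.4375 18.6875 [0.659  0.4152 0.072 ] dist 0.779 r 0.030728502
cup 138.4375 258.1875 18.4625 [0.5598 0.3488 0.072 ] dist 0.66 r 0.030358527
tray [array([ 0.66 , -0.146]), array([ 0.64 , -0.333]), array([ 0.413, -0.301]), array([ 0.433, -0.117])]
jar [array([0.712, 0.039])]
bottle [array([ 0.709, -0.039])]
driver [array([0.476, 0.003]), array([0.282, 0.019])]
```

View pics/crop.png

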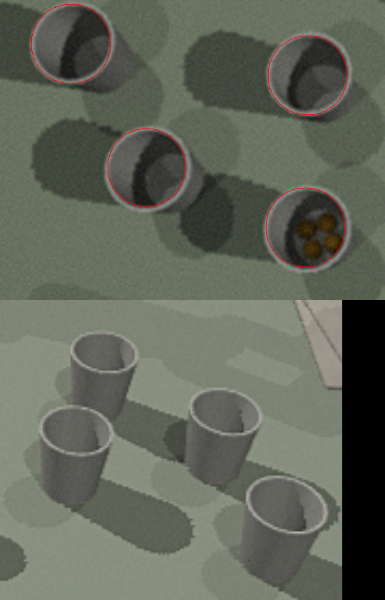

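The crop confirms it: the lower-right cup, full-image pixel (214,287), is the only one holding four brass feet. It is also the nearest to the base, at 0.56 m against 0.66 m or more for the others. I plan a side grasp with the tool pointing +y and 20° downwards, then pour by rolling about the tool axis. First I check the wrist joints for it.

```bash
cat >> h.py <<'E'
from scipy.spatial.transform import Rotation as Ro
def toolR(az,e,up=1):  # tool z heading az, dipped e; tool x up (or down), closing line level
    z=np.array([np.cos(az)*np.cos(e),np.sin(az)*np.cos(e),-np.sin(e)])
    y=np.cross(z,[0,0,1.])*up; y/=np.linalg.norm(y)
    return np.c_[np.cross(y,z),y,z]
def cur(o=None):
    if o is None:
        from workcell import get_obs; o=get_obs()
    return o['tcp_pos'],Ro.from_euler('xyz',o['orientation']).as_matrix()
def jog(p,R,p0,R0):
    s=R0.T@(np.array(p)-p0)/.5; w=Ro.from_matrix(R0.T@R).as_rotvec()/np.pi
    return np.r_[s,w].round(3)
def wrist(R,q1,q23):
    W=Ro.from_euler('ZY',[q1,q23]).as_matrix().T@R@Ro.from_euler('z',-np.pi/2).as_matrix()
    return Ro.from_matrix(W).as_euler('ZYZ')
E
python3 - <<'E'
from h import *
p,R=cur();print(wrist(R,1.1065,.5285+1.4339))
e=np.radians(20)
for up in(1,-1):
  for az in (60,90):
    for q1 in(-.2,-.8): print(up,az,q1,wrist(toolR(np.radians(az),e,up),q1,2.2).round(2))
g=np.array([.512,.221,.045]);Rt=toolR(np.pi/2,e)
print(jog([.51,-.03,.25],Rt,p,R))
E
```

```text
[-3.88608518e-05  1.18114035e+00 -1.78577545e-01]
1 60 -0.2 [ 1.46  1.11 -0.55]
1 60 -0.8 [ 1.13  1.58 -0.68]
1 90 -0.2 [ 1.17  1.52 -0.65]
1 90 -0.8 [ 0.77  1.92 -0.93]
-1 60 -0.2 [1.46 1.11 2.6 ]
-1 60 -0.8 [1.13 1.58 2.46]
-1 90 -0.2 [1.17 1.52 2.49]
-1 90 -0.8 [0.77 1.92 2.21]
[-0.996 -1.019  0.084 -0.249  0.332  0.354]
```

jog_arm(
  rows=[
    [-0.06,-0.06,0.004,-0.015,0.02,0.02,0],
    [-0.12,-0.12,0.008,-0.03,0.04,0.04,0],
    [-0.18,-0.18,0.012,-0.045,0.06,0.06,0],
    [-0.24,-0.24,0.016,-0.06,0.08,0.08,0],
    [-0.29,-0.29,0.02,-0.07,0.1,0.1,0],
  ],
  squeeze=35,
)

```text
clock: 0.52
tcp_pos: [0.2743, 0.4178, 0.2823]
orientation: [2.966, -0.345, 2.566]
wrist_force: [1.5, -0.8, -0.3]
opening: 0.0869
gripper_force: 0.0
```

```bash
cat > go.py <<'E'
import sys
from h import *
from workcell import get_obs
a=list(map(float,sys.argv[1:]))   # grasp point x y z, az deg, dip deg, roll deg
o=get_obs();p,R=cur(o)
Rt=toolR(np.radians(a[3]),np.radians(a[4]));Rt=Rt@Ro.from_euler('z',a[5] if len(a)>5 else 0,degrees=True).as_matrix()
print('t',o['clock'].round(2),'q',o['joint_positions'].round(3),'grasp',(p+R[:,2]*.051).round(4),'tcp',p.round(4),'F',o['wrist_force'].round(1),'open',round(o['opening'],4),'gf',round(o['gripper_force'],1))
j=jog(np.array(a[:3])-Rt[:,2]*.051,Rt,p,R);print(j,'calls',(np.linalg.norm(j[:3])/.4166).round(2),(np.linalg.norm(j[3:])/.199).round(2))
E
python3 go.py .512 .04 .25 90 20
```

```text
Traceback (most recent call last):
  File "go.py", line 7, in <module>
    print('t',o['clock'].round(2),'q',o['joint_positions'].round(3),'grasp',(p+R[:,2]*.051).round(4),'tcp',p.round(4),'F',o['wrist_force'].round(1),'open',round(o['opening'],4),'gf',round(o['gripper_force'],1))
              ^^^^^^^^^^^^^^^^
AttributeError: 'float' object has no attribute 'round'
```

```bash
sed -i "s/o\['clock'\].round(2)/o['clock']/" go.py; python3 go.py .512 .04 .25 90 20
```

```text
t 0.5167 q [ 0.58   0.356  1.851  0.474  0.963 -0.665] grasp [0.2649 0.4345 0.235 ] tcp [0.2743 0.4178 0.2823] F [ 1.5 -0.8 -0.3] open 0.0869 gf 0.0
[-0.822 -0.402 -0.339 -0.18   0.232  0.25 ] calls 2.34 1.94
```

jog_arm(
  rows=[
    [-0.07,-0.035,-0.03,-0.015,0.02,0.022,0],
    [-0.14,-0.07,-0.06,-0.03,0.04,0.044,0],
    [-0.21,-0.1,-0.085,-0.045,0.06,0.066,0],
    [-0.28,-0.14,-0.115,-0.06,0.08,0.088,0],
    [-0.34,-0.17,-0.14,-0.075,0.1,0.11,0],
  ],
)

```text
clock: 0.93
tcp_pos: [0.3733, 0.2401, 0.2765]
orientation: [2.889, -0.727, 2.251]
wrist_force: [1.3, 0.2, -0.8]
opening: 0.0871
gripper_force: 0.0
```

```bash
python3 go.py .512 .04 .25 90 20
```

```text
t 0.9333 q [-0.062  0.413  1.986  0.762  1.199 -1.102] grasp [0.3625 0.2737 0.2396] tcp [0.3733 0.2401 0.2765] F [ 1.3  0.2 -0.8] open 0.0871 gf 0.0
[-0.431 -0.004 -0.371 -0.103  0.133  0.14 ] calls 1.37 1.1
```

jog_arm(
  rows=[
    [-0.06,0,-0.05,-0.015,0.02,0.02,0],
    [-0.12,0,-0.1,-0.03,0.04,0.04,0],
    [-0.18,0,-0.15,-0.045,0.06,0.06,0],
    [-0.24,0,-0.2,-0.06,0.08,0.08,0],
    [-0.3,0,-0.26,-0.075,0.095,0.1,0],
  ],
)

```text
clock: 1.35
tcp_pos: [0.4712, 0.0686, 0.2703]
orientation: [2.975, -1.092, 1.85]
wrist_force: [1.2, 0.6, -0.3]
opening: 0.0873
gripper_force: 0.0
```

```bash
python3 go.py .512 .1 .12 90 20
```

```text
t 1.35 q [-0.498  0.617  1.844  0.834  1.529 -1.106] grasp [0.467  0.1139 0.2471] tcp [0.4712 0.0686 0.2703] F [ 1.2  0.6 -0.3] open 0.0873 gf 0.0
[-0.261  0.056  0.085 -0.029  0.038  0.039] calls 0.67 0.31
```

jog_arm(
  rows=[
    [-0.06,0.014,0.02,-0.007,0.01,0.01,0],
    [-0.12,0.028,0.04,-0.015,0.02,0.02,0],
    [-0.18,0.042,0.06,-0.022,0.03,0.03,0],
    [-0.24,0.056,0.08,-0.029,0.038,0.039,0],
    [-0.261,0.056,0.085,-0.029,0.038,0.039,0],
  ],
)

```text
clock: 1.77
tcp_pos: [0.5122, 0.0532, 0.1338]
orientation: [-3.14, -1.219, 1.57]
wrist_force: [0.4, 0.5, -0.3]
opening: 0.0867
gripper_force: 0.0
```

```bash
python3 go.py .512 .12 .045 90 20; python3 - <<'E'
from h import *
from workcell import read_camera
d={n:read_camera(n) for n in("scene","wrist")}
a=np.hstack([cv2.resize(d[n]['image'],(400,300)) for n in d]);cv2.imwrite('pics/s1.png',a[:,:,::-1])
E
```

```text
t 1.7667 q [-0.524  0.943  1.788  0.96   1.443 -1.214] grasp [0.5122 0.1011 0.1162] tcp [0.5122 0.0532 0.1338] F [ 0.4  0.5 -0.3] open 0.0867 gf 0.0
[-0.121 -0.     0.085 -0.     0.001 -0.   ] calls 0.35 0.01
```

View pics/s1.png

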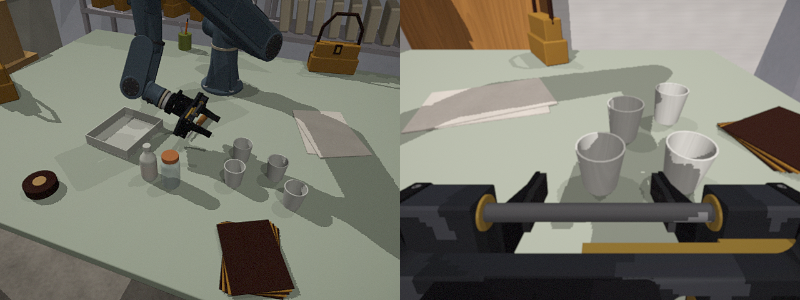

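The wrist view shows the target cup at (600,165), centred between the open fingers. Going down, then forward.

jog_arm(
  rows=[
    [-0.04,0,0.03,0,0,0,0],
    [-0.08,0,0.056,0,0,0,0],
    [-0.12,0,0.085,0,0,0,0],
    [-0.121,0,0.085,0,0,0,0],
    [-0.121,0,0.085,0,0,0,0],
  ],
)

```text
clock: 2.28
tcp_pos: [0.5118, 0.0739, 0.0686]
orientation: [3.129, -1.22, 1.588]
wrist_force: [-0.6, -0.3, 0.6]
opening: 0.0868
gripper_force: 0.0
```

```bash
python3 go.py .512 .221 .045 90 20
```

```text
t 2.2833 q [-0.49   1.068  1.774  1.004  1.372 -1.307] grasp [0.5116 0.1218 0.0511] tcp [0.5118 0.0739 0.0686] F [-0.6 -0.3  0.6] open 0.0868 gf 0.0
[ 0.057  0.001  0.191 -0.001  0.     0.002] calls 0.48 0.01
```

jog_arm(
  rows=[
    [0.012,0,0.04,0,0,0,0],
    [0.024,0,0.08,0,0,0,0],
    [0.036,0,0.12,0,0,0,0],
    [0.048,0,0.16,0,0,0,0],
    [0.057,0,0.191,0,0,0,0],
  ],
)

```text
clock: 2.7
tcp_pos: [0.5121, 0.1738, 0.064]
orientation: [3.119, -1.22, 1.596]
wrist_force: [0.0, 0.1, -0.2]
opening: 0.087
gripper_force: 0.0
```

```bash
python3 go.py .512 .221 .045 90 20; python3 - <<'E'
from h import *
from workcell import read_camera
d={n:read_camera(n) for n in("scene","top")}
a=np.hstack([cv2.resize(d['scene']['image'][150:330,300:540],(400,300)),cv2.resize(d['top']['image'][200:350,120:320],(400,300))]);cv2.imwrite('pics/s2.png',a[:,:,::-1])
E
```

```text
t 2.7 q [-0.31   1.077  1.818  1.185  1.304 -1.336] grasp [0.5121 0.2217 0.0464] tcp [0.5121 0.1738 0.064 ] F [ 0.   0.1 -0.2] open 0.087 gf 0.0
[-0.003 -0.    -0.    -0.     0.001  0.003] calls 0.01 0.02
```

View pics/s2.png

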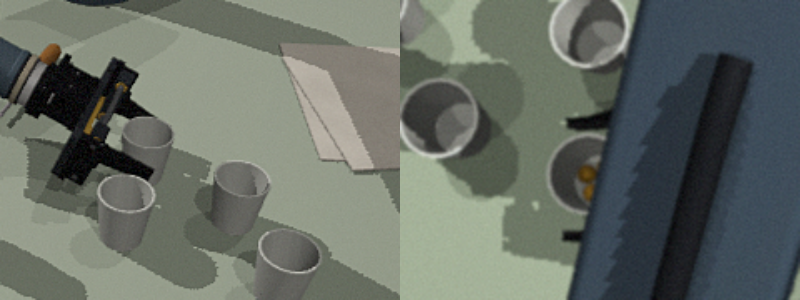

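The fingers straddle the cup: in the top crop the tips are at (588,123) and (572,237), with the cup between them at (585,175). Closing.

jog_arm(
  rows=[
    [0,0,0,0,0,0,0.3],
    [0,0,0,0,0,0,0.6],
    [0,0,0,0,0,0,1],
    [0,0,0,0,0,0,1],
    [0,0,0,0,0,0,1],
  ],
  squeeze=35,
)

```text
clock: 3.22
tcp_pos: [0.5125, 0.1718, 0.0612]
orientation: [3.127, -1.219, 1.586]
wrist_force: [-0.3, -1.9, 2.4]
opening: 0.0616
gripper_force: 34.4
```

jog_arm(
  rows=[
    [0,0,0,0,0,0,1],
    [0,0,0,0,0,0,1],
    [0,0,0,0,0,0,1],
    [0,0,0,0,0,0,1],
    [0,0,0,0,0,0,1],
  ],
)

```text
clock: 3.63
tcp_pos: [0.5124, 0.1724, 0.0614]
orientation: [3.127, -1.22, 1.587]
wrist_force: [1.4, -3.3, 5.8]
opening: 0.0618
gripper_force: 34.0
```

```bash
python3 go.py .512 .221 .22 90 20
```

```text
t 3.6333 q [-0.313  1.083  1.816  1.185  1.304 -1.337] grasp [0.5124 0.2203 0.0439] tcp [0.5124 0.1724 0.0614] F [ 1.4 -3.3  5.8] open 0.0618 gf 34.0
[ 0.331  0.001 -0.12  -0.     0.001  0.002] calls 0.85 0.01
```

jog_arm(
  rows=[
    [0.02,0,-0.007,0,0,0,1],
    [0.05,0,-0.018,0,0,0,1],
    [0.09,0,-0.033,0,0,0,1],
    [0.13,0,-0.047,0,0,0,1],
    [0.17,0,-0.062,0,0,0,1],
  ],
)

```text
clock: 4.05
tcp_pos: [0.5103, 0.1733, 0.1514]
orientation: [3.137, -1.216, 1.58]
wrist_force: [-0.1, 0.4, -1.8]
opening: 0.0619
gripper_force: 34.4
```

jog_arm(
  rows=[
    [0.04,0,-0.015,0,0,0,1],
    [0.08,0,-0.03,0,0,0,1],
    [0.12,0,-0.044,0,0,0,1],
    [0.15,0,-0.055,0,0,0,1],
    [0.16,0,-0.058,0,0,0,1],
  ],
)

```text
clock: 4.47
tcp_pos: [0.5104, 0.1737, 0.238]
orientation: [3.125, -1.216, 1.592]
wrist_force: [0.5, 0.7, -2.9]
opening: 0.0618
gripper_force: 34.4
```

```bash
python3 go.py .50 -.215 .2 90 20;  python3 - <<'E'
from h import *
from workcell import read_camera
d={n:read_camera(n) for n in("scene","wrist")}
a=np.hstack([cv2.resize(d['scene']['image'][120:345,300:600],(400,300)),cv2.resize(d['wrist']['image'],(400,300))]);cv2.imwrite('pics/s3.png',a[:,:,::-1])
E
```

```text
t 4.4667 q [-0.311  0.729  1.858  1.123  1.428 -1.046] grasp [0.5102 0.2216 0.2203] tcp [0.5104 0.1737 0.238 ] F [ 0.5  0.7 -2.9] open 0.0618 gf 34.4
[-0.341 -0.025 -0.805 -0.001  0.002  0.002] calls 2.1 0.02
```

View pics/s3.png

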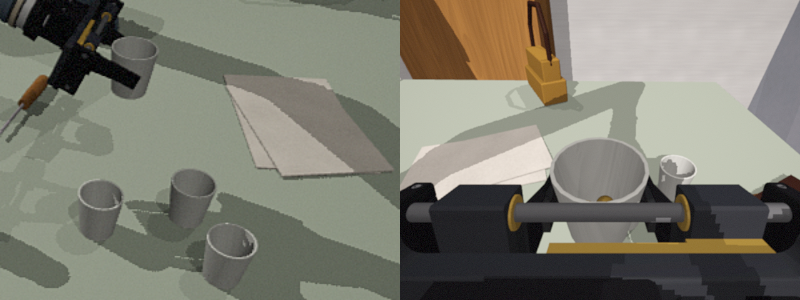

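The cup is held upright at (600,180) in the wrist view, with a foot visible inside. Carrying it to the tray.

jog_arm(
  rows=[
    [-0.014,-0.001,-0.034,0,0,0,1],
    [-0.034,-0.003,-0.08,0,0,0,1],
    [-0.06,-0.005,-0.14,0,0,0,1],
    [-0.085,-0.007,-0.2,0,0,0,1],
    [-0.114,-0.008,-0.268,0,0,0,1],
  ],
)

```text
clock: 4.98
tcp_pos: [0.5065, 0.0274, 0.2275]
orientation: [3.139, -1.219, 1.578]
wrist_force: [1.6, 0.2, -1.5]
opening: 0.0615
gripper_force: 34.4
```

jog_arm(
  rows=[
    [-0.023,-0.002,-0.054,0,0,0,1],
    [-0.046,-0.003,-0.108,0,0,0,1],
    [-0.069,-0.005,-0.162,0,0,0,1],
    [-0.092,-0.007,-0.216,0,0,0,1],
    [-0.114,-0.008,-0.268,0,0,0,1],
  ],
)

```text
clock: 5.4
tcp_pos: [0.5034, -0.119, 0.2198]
orientation: [3.137, -1.219, 1.578]
wrist_force: [0.1, 0.5, -1.2]
opening: 0.0617
gripper_force: 34.4
```

```bash
python3 go.py .50 -.215 .19 90 20
```

```text
t 5.4 q [-0.778  0.824  1.614  0.743  1.736 -1.087] grasp [ 0.5033 -0.0712  0.2023] tcp [ 0.5034 -0.119   0.2198] F [ 0.1  0.5 -1.2] open 0.0617 gf 34.4
[-0.122 -0.008 -0.262 -0.001  0.001  0.001] calls 0.69 0.01
```

jog_arm(
  rows=[
    [-0.028,-0.002,-0.06,0,0,0,1],
    [-0.056,-0.004,-0.12,0,0,0,1],
    [-0.084,-0.006,-0.18,0,0,0,1],
    [-0.11,-0.008,-0.235,0,0,0,1],
    [-0.122,-0.008,-0.262,0,0,0,1],
  ],
)

```text
clock: 5.82
tcp_pos: [0.5001, -0.2653, 0.2068]
orientation: [3.133, -1.217, 1.579]
wrist_force: [0.9, -0.7, -1.7]
opening: 0.0619
gripper_force: 34.5
```

```bash
python3 go.py .49 -.215 .135 90 20
```

```text
t 5.8167 q [-0.931  0.918  1.366  0.639  1.92  -1.073] grasp [ 0.5001 -0.2174  0.1891] tcp [ 0.5001 -0.2653  0.2068] F [ 0.9 -0.7 -1.7] open 0.0619 gf 34.5
[-0.1   -0.021  0.042  0.     0.002  0.001] calls 0.27 0.01
```

jog_arm(
  rows=[
    [-0.025,-0.005,0.01,0,0,0,1],
    [-0.05,-0.01,0.02,0,0,0,1],
    [-0.075,-0.015,0.03,0,0,0,1],
    [-0.1,-0.02,0.04,0,0,0,1],
    [-0.1,-0.02,0.04,0,0,0,1],
  ],
)

```text
clock: 6.23
tcp_pos: [0.4894, -0.2578, 0.1523]
orientation: [-3.138, -1.224, 1.572]
wrist_force: [0.3, 0.5, -1.3]
opening: 0.0621
gripper_force: 34.5
```

jog_arm(
  rows=[
    [0,0,0,0,0,0.03,1],
    [0,0,0,0,0,0.06,1],
    [0,0,0,0,0,0.09,1],
    [0,0,0,0,0,0.12,1],
    [0,0,0,0,0,0.15,1],
  ],
)

```text
clock: 6.65
tcp_pos: [0.4909, -0.2591, 0.1559]
orientation: [-2.249, -0.991, 0.596]
wrist_force: [0.3, 0.2, -2.5]
opening: 0.0619
gripper_force: 34.4
```

jog_arm(
  rows=[
    [0,0,0,0,0,0.03,1],
    [0,0,0,0,0,0.06,1],
    [0,0,0,0,0,0.09,1],
    [0,0,0,0,0,0.12,1],
    [0,0,0,0,0,0.15,1],
  ],
)

```text
clock: 7.07
tcp_pos: [0.4909, -0.2591, 0.1559]
orientation: [-1.996, -0.584, 0.248]
wrist_force: [0.4, 0.7, -2.4]
opening: 0.062
gripper_force: 34.4
```

```bash
python3 go.py .49 -.215 .135 90 20 150
```

```text
t 7.0667 q [-0.936  0.986  1.393  0.615  1.849 -0.19 ] grasp [ 0.4908 -0.2112  0.1384] tcp [ 0.4909 -0.2591  0.1559] F [ 0.4  0.7 -2.4] open 0.062 gf 34.4
[-0.007  0.006 -0.005  0.001  0.001  0.534] calls 0.03 2.68
```

jog_arm(
  rows=[
    [0,0,0,0,0,0.02,1],
    [0,0,0,0,0,0.04,1],
    [0,0,0,0,0,0.06,1],
    [0,0,0,0,0,0.08,1],
    [0,0,0,0,0,0.1,1],
  ],
)

```text
clock: 7.48
tcp_pos: [0.4909, -0.2591, 0.1559]
orientation: [-1.939, -0.295, 0.115]
wrist_force: [0.3, 0.1, -2.0]
opening: 0.062
gripper_force: 34.4
```

jog_arm(
  rows=[
    [0,0,0,0,0,0.02,1],
    [0,0,0,0,0,0.04,1],
    [0,0,0,0,0,0.06,1],
    [0,0,0,0,0,0.08,1],
    [0,0,0,0,0,0.1,1],
  ],
)

```text
clock: 7.9
tcp_pos: [0.4909, -0.2591, 0.1559]
orientation: [-1.922, -0.001, 0.003]
wrist_force: [0.5, 1.1, -2.5]
opening: 0.0617
gripper_force: 34.4
```

jog_arm(
  rows=[
    [0,0,0,0,0,0.02,1],
    [0,0,0,0,0,0.04,1],
    [0,0,0,0,0,0.06,1],
    [0,0,0,0,0,0.08,1],
    [0,0,0,0,0,0.1,1],
  ],
)

```text
clock: 8.32
tcp_pos: [0.4909, -0.2591, 0.1559]
orientation: [-1.938, 0.293, -0.108]
wrist_force: [0.3, -0.1, -2.7]
opening: 0.0617
gripper_force: 34.4
```

jog_arm(
  rows=[
    [0,0,0,0,0,0.03,1],
    [0,0,0,0,0,0.06,1],
    [0,0,0,0,0,0.09,1],
    [0,0,0,0,0,0.12,1],
    [0,0,0,0,0,0.15,1],
  ],
)

```text
clock: 8.73
tcp_pos: [0.4909, -0.2591, 0.1561]
orientation: [-2.049, 0.727, -0.328]
wrist_force: [-0.6, 1.6, -2.3]
opening: 0.062
gripper_force: 34.3
```

jog_arm(
  rows=[
    [0,0,0,0,0,0.03,1],
    [0,0,0,0,0,0.06,1],
    [0,0,0,0,0,0.08,1],
    [0,0,0,0,0,0.08,1],
    [0,0,0,0,0,0.08,1],
  ],
)

```text
clock: 9.15
tcp_pos: [0.4909, -0.2594, 0.156]
orientation: [-2.19, 0.936, -0.518]
wrist_force: [-0.2, -0.7, -1.7]
opening: 0.0615
gripper_force: 34.3
```

```bash
python3 go.py .49 -.215 .135 90 20 0;  python3 - <<'E'
from h import *
from workcell import read_camera
d={n:read_camera(n) for n in("scene","wrist")}
a=np.hstack([cv2.resize(d['scene']['image'][120:300,80:320],(400,300)),cv2.resize(d['wrist']['image'],(400,300))]);cv2.imwrite('pics/s4.png',a[:,:,::-1])
E
```

```text
t 9.15 q [-0.936  0.986  1.393  0.615  1.85   1.469] grasp [ 0.4908 -0.2115  0.1384] tcp [ 0.4909 -0.2594  0.156 ] F [-0.2 -0.7 -1.7] open 0.0615 gf 34.3
[ 0.007  0.006 -0.004  0.001  0.001 -0.828] calls 0.02 4.16
```

View pics/s4.png

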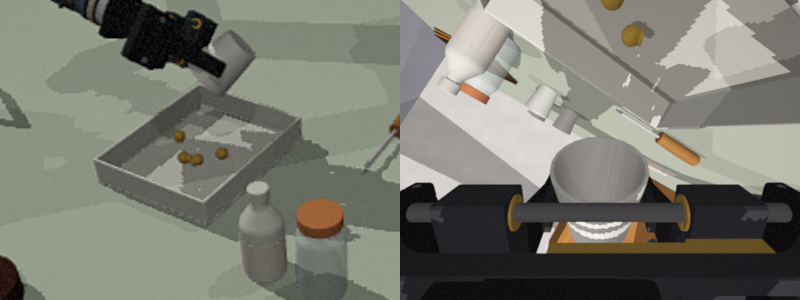

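All four feet lie inside the tray, at crop pixels (179,135), (183,157), (196,159) and (222,153), and the cup is empty. Turning it upright and raising it.

jog_arm(
  rows=[
    [0,0,0,0,0,-0.03,1],
    [0,0,0,0,0,-0.06,1],
    [0,0,0,0,0,-0.09,1],
    [0,0,0,0,0,-0.13,1],
    [0,0,0,0,0,-0.166,1],
  ],
)

```text
clock: 9.67
tcp_pos: [0.4908, -0.26, 0.1559]
orientation: [-1.968, 0.47, -0.186]
wrist_force: [-0.0, 0.2, -1.7]
opening: 0.0618
gripper_force: 34.4
```

jog_arm(
  rows=[
    [0,0,0,0,0,-0.03,1],
    [0,0,0,0,0,-0.06,1],
    [0,0,0,0,0,-0.09,1],
    [0,0,0,0,0,-0.13,1],
    [0,0,0,0,0,-0.166,1],
  ],
)

```text
clock: 10.08
tcp_pos: [0.4908, -0.26, 0.1559]
orientation: [-1.923, -0.017, 0.008]
wrist_force: [-0.3, 0.1, -1.3]
opening: 0.0619
gripper_force: 34.4
```

jog_arm(
  rows=[
    [0,0,0,0,0,-0.03,1],
    [0,0,0,0,0,-0.06,1],
    [0,0,0,0,0,-0.09,1],
    [0,0,0,0,0,-0.13,1],
    [0,0,0,0,0,-0.166,1],
  ],
)

```text
clock: 10.5
tcp_pos: [0.4908, -0.26, 0.1559]
orientation: [-1.975, -0.503, 0.205]
wrist_force: [0.3, -0.1, -2.1]
opening: 0.0617
gripper_force: 34.4
```

jog_arm(
  rows=[
    [0,0,0,0,0,-0.03,1],
    [0,0,0,0,0,-0.06,1],
    [0,0,0,0,0,-0.09,1],
    [0,0,0,0,0,-0.13,1],
    [0,0,0,0,0,-0.166,1],
  ],
)

```text
clock: 10.92
tcp_pos: [0.4908, -0.26, 0.1559]
orientation: [-2.215, -0.96, 0.554]
wrist_force: [-0.6, 0.5, -1.4]
opening: 0.062
gripper_force: 34.4
```

jog_arm(
  rows=[
    [0,0,0,0,0,-0.03,1],
    [0,0,0,0,0,-0.06,1],
    [0,0,0,0,0,-0.09,1],
    [0,0,0,0,0,-0.13,1],
    [0,0,0,0,0,-0.166,1],
  ],
)

```text
clock: 11.33
tcp_pos: [0.4908, -0.26, 0.1559]
orientation: [3.11, -1.219, 1.606]
wrist_force: [0.0, -0.7, -1.5]
opening: 0.0619
gripper_force: 34.4
```

```bash
python3 go.py .49 -.215 .2 90 20 0
```

```text
t 11.3333 q [-0.937  0.986  1.392  0.615  1.85  -1.144] grasp [ 0.4907 -0.2121  0.1383] tcp [ 0.4908 -0.26    0.1559] F [ 0.  -0.7 -1.5] open 0.0619 gf 34.4
[ 0.114 -0.    -0.048 -0.001  0.001  0.004] calls 0.3 0.02
```

jog_arm(
  rows=[
    [0.025,0,-0.01,0,0,0.001,1],
    [0.05,0,-0.02,0,0,0.002,1],
    [0.08,0,-0.033,0,0,0.003,1],
    [0.105,0,-0.044,0,0,0.004,1],
    [0.114,0,-0.048,0,0,0.004,1],
  ],
)

```text
clock: 11.75
tcp_pos: [0.491, -0.2637, 0.221]
orientation: [-3.126, -1.216, 1.555]
wrist_force: [-0.9, -0.2, -1.4]
opening: 0.0619
gripper_force: 34.4
```

jog_arm(
  rows=[
    [0,0,0,0,0,0,1],
    [0,0,0,0,0,0,1],
    [0,0,0,0,0,0,1],
    [0,0,0,0,0,0,1],
    [0,0,0,0,0,0,1],
  ],
)

```text
clock: 12.17
tcp_pos: [0.4904, -0.2629, 0.2169]
orientation: [-3.116, -1.22, 1.546]
wrist_force: [0.6, 1.0, -0.8]
opening: 0.0621
gripper_force: 34.4
```

jog_arm(
  rows=[
    [0,0,0,0,0,0,1],
    [0,0,0,0,0,0,1],
    [0,0,0,0,0,0,1],
    [0,0,0,0,0,0,1],
    [0,0,0,0,0,0,1],
  ],
)

```text
clock: 12.58
tcp_pos: [0.4906, -0.2631, 0.2175]
orientation: [-3.119, -1.219, 1.549]
wrist_force: [0.3, -0.2, -0.5]
opening: 0.0614
gripper_force: 34.4
```

```bash
python3 go.py .49 -.215 .2 90 20 0;  python3 - <<'E'
from h import *
from workcell import read_camera
d={n:read_camera(n) for n in("scene","top")}
a=np.hstack([cv2.resize(d['scene']['image'][75:300,50:350],(400,300)),cv2.resize(d['top']['image'][120:390,300:640],(400,318))[:300]]);cv2.imwrite('pics/s5.png',a[:,:,::-1])
E
```

```text
t 12.5833 q [-0.94   0.896  1.388  0.63   1.927 -1.068] grasp [ 0.4905 -0.2152  0.1999] tcp [ 0.4906 -0.2631  0.2175] F [ 0.3 -0.2 -0.5] open 0.0614 gf 34.4
[-0.    -0.001  0.    -0.     0.001 -0.002] calls 0.0 0.01
```

View pics/s5.png

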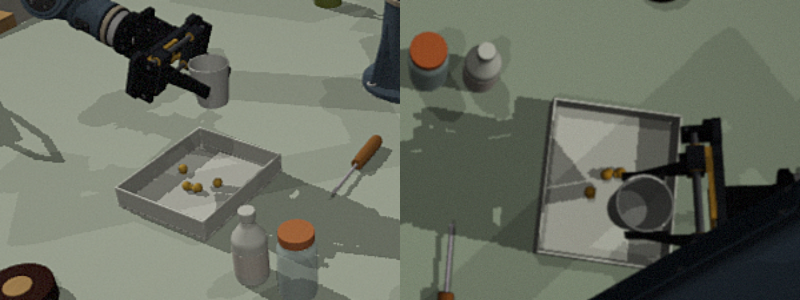

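The cup is upright, empty and held clear at crop pixel (210,82). The four feet rest in the tray at (183,169), (187,186), (197,188) and (217,183). The jar, bottle and screwdriver look undisturbed. Handing in.

```bash
python3 -c "
from workcell import *
print(finish_job())"
```

```text
the job is handed in; nothing more can be done
None
```

The job is handed in at about 12.6 s, with no verdict returned: all four feet are in the tray, and the cup is held upright and still, its bottom about 15 cm above the bench; the jar, bottle and screwdriver look unmoved.

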